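Sort casts and polishing wheels into tray and dish

TASK

Sort the four things that lie mixed on the worktop to the left of the model trimmer. Put the two dental casts into the rectangular tray, one on each side of its middle rib, and the two round polishing wheels into the round dish, side by side, all of them lying flat on the bottom with teeth or hub up as they lie now. Leave the bur stand and the wax jar where they are.

Things in the scene. Friction and masses are not known exactly. Their poses are not given: they have to be found in the camera images.
- cast_a: Yellow plaster dental cast, a horseshoe of teeth on a trimmed base, 56 (its x) by 68 (its y) by 32 mm high, about 0.11 kg, lying teeth up on the worktop left of the trimmer. Grip the base, 18 mm high, across its 68 mm width (y), over the origin. Origin at the centre of its underside, z up. The two casts are one kind: either may go to either side of the rib.
- cast_b: Yellow plaster dental cast, a horseshoe of teeth on a trimmed base, 56 (its x) by 68 (its y) by 32 mm high, about 0.11 kg, lying teeth up on the worktop left of the trimmer. Grip the base, 18 mm high, across its 68 mm width (y), over the origin. Origin at the centre of its underside, z up. The two casts are one kind: either may go to either side of the rib.
- wheel_large: Lathe polishing wheel, a flat round disc 70 mm in diameter, 12 mm thick at the rim with a small hub that stands 16 mm high, lying flat, about 35 g. Origin at the centre of its underside, z up along its axle. Grip it across the rim from above. Starts on the worktop left of the trimmer. The larger and darker of the two wheels; its solid rim is 68 mm across.
- wheel_small: Lathe polishing wheel, a flat round disc 61 mm in diameter, 12 mm thick at the rim with a small hub that stands 16 mm high, lying flat, about 35 g. Origin at the centre of its underside, z up along its axle. Grip it across the rim from above. Starts on the worktop left of the trimmer. The smaller of the two wheels; its solid rim is 60 mm across.
- cast_tray: Rectangular low steel tray, fixed, right of the trimmer: 156 (its x) by 136 mm (its y), walls 3 mm thick, 20 mm high, floor 4 mm over the worktop. A rib 4 mm wide, 12 mm high over the worktop, along its y at x = 0 parts two bays 73 (x) by 130 mm (y), centred at x = -38 and +38 mm. A cast fits a bay with its 68 mm width along tray y. Origin: centre of the underside, z up.
- wheel_dish: Round low stainless dish, right of the trimmer, 168 mm across outside, 162 mm inside, walls 18 mm high, flat floor 4 mm above the worktop, fixed. Both wheels fit side by side, with their centres about 78 mm apart, 39 mm either side of the middle. Origin at the centre of its underside, z up.
- bur_stand: Bystander: grey block 34 by 84 by 26 mm with upright burs to 57 mm, standing loose to the right of the tray and dish. Origin at the centre of its underside. Not to be moved.
- wax_jar: Bystander: screw-lid jar 61 mm across and 62 mm high, standing loose far left behind the drain hose. Origin at the centre of its underside. Not to be moved.
- model_trimmer: Fixed machine between the loose things and the trays, white with a blue top, 310 mm high, reaching about from x = 0.25 to 0.65 m and y = -0.24 to 0.05 m in the world. Carry things over it, with the TCP at 0.40 m or higher. Origin at its underside, near the middle.
Not all that is in view belongs to the job. Leave any green or orange look-alike of the cast_a alone.

How it is judged:
By the outcome, as a careful person would: the job done as asked, in the order asked, and still so for the second after the job is handed in, with the robot touching nothing.
It also fails if it takes over 144 s, if anything falls off the work surface, if the arm or the gripper's body presses on something with over 40 N, if the wrist force passes 120 N, or if a joint passes its speed limit or range.

ROBOT

A 7-joint arm with a two-finger parallel gripper is mounted at the origin on a cart in front of the work surface, level with it; the furniture and walls round the work are solid. World frame = base frame: x ahead of the robot, y to its left, z up, the work surface at z = 0. Lengths are in m, angles in rad, forces in N, time in s.
With the tool pointing down it reaches from about 0.4 to 0.85 m from the base axis. Payload 10.4 kg.
Tool frame: the origin (TCP) lies between the finger pads, 19 mm behind the fingertips; this is the grasp point; z points along the fingers, y is the line along which they close (so a half turn about z gives the same grasp; the last joint's range is limited). The gripper opens to 87 mm and grips with 3 to 60 N. Pads are 19 mm wide; open, the fingers measure 117 mm over their backs; the gripper's body (75 mm by 190 mm) begins 51 mm behind the grasp point.
Start: joints at [1.271, 0.332, -0.065, 1.46, 0.022, 1.35, -0.088], TCP at [0.171, -0.601, 0.241] pointing down, gripper open.
Joint ranges: [-2.6, 2.6], [-0.5, 2.12], [-1.47, 1.34], [0.16, 2.42], [-1.27, 4.41], [0.06, 2.06], [-2.6, 2.6]. Speed limits (rad/s): [2.22, 2.22, 2.79, 2.79, 3.14, 3.14, 3.14].

INTERFACE

Orientations are given as a unit quaternion [x, y, z, w].
In Python, from bench import r, optics gives the robot as it stands.
- The arm moves only by the shell command python3 -m pendant 'ROWS' [FORCE]. ROWS is JSON, a list of rows, each a list of 7 numbers: the closure, from -1 (fully open) to 1 (shut), then the shift along the tool's x, y, z scaled (see below), then the turn, a rotation vector about the tool's x, y, z scaled (see below). In form: [[grip, x, y, z, rx, ry, rz], ...]. A call has 1 to 8 rows; each row is the pose to reach, as a shift and turn from the pose commanded when the call began, along the tool's axes at that moment; what a row does not reach only later rows make up. The controller multiplies each number of a shift by 0.3 m and each number of a turn by 120 degrees. A row lasts 1/8 s, in which the tool goes at most 62.5 mm and 10.7 degrees, less where a joint would pass 70% of its speed; a pose out of reach is approached as far as the arm can. A call with a number of a shift or a turn outside -1 to 1 is refused whole. A call with a gripper value outside its range is refused whole. The fingers move at their own pace and stop on an object; FORCE is the grip in N (left out, the last holds). Time passes only in rows, so rows that repeat a pose let the fingers close. It gives the time, the measured TCP pose, the force, the opening and the grip force at its end, in the units of the state.
- r.read_state(): the state, without advancing time (a new reading comes with each control period).
- optics.camera(name): name is "scene" or "top" or "wrist"; returns a dict with "pixels" (480x640x3 uint8, red, green, blue), "vfov" (degrees; the focal length in pixels is half the picture's height over the tangent of half this angle, whatever the lens; pixels are square), "cx", "cy" (the principal point, pixels), "rvec" (rotation vector, rad) and "tvec" (3), from world to camera coordinates, as OpenCV has them. Camera axes: x right, y down, z forward; pixel columns grow to the right and rows downward; lengths in m; the calibration is good to about 2 mm. The wrist camera is an equidistant fisheye: a pixel r from the principal point sees the ray r / f radians off the axis. A picture is of the moment at which its call begins. There is no depth.
- r.close_job(): hands the job in; it is judged then, once.
The state is a dict: "time": time; "joint_positions": joint angles; "joint_vel": joint speeds; "joint_torque": joint torques, N m; "ee_pos": TCP position; "eef_rot": TCP orientation; "ft_force": force on the tool from outside, world axes, zero at the start; "torque": the same for the moment, N m; "width": finger opening in m; "grip_force": force on a finger pad.
Only numpy, scipy, OpenCV 4.12 (cv2) and the standard library are available. Lean on these libraries where they do the work, as an engineer would, in place of code of your own. Each camera call takes 0.05 s, during which the arm holds its last target. There are 200 camera calls.

## Working session

There is one attempt and no reset: what is moved stays moved. The work goes in short steps, Python scripts to look and compute and a shell command to move; the robot and the scene stay as the last step left them, time stands still between calls to the robot, and variables do not carry over. Pictures are saved under pics/ and viewed, at most 14 in all, crops included, and the job is handed in when it is done.

```bash
mkdir -p pics; ls
python3 - <<'E'
from bench import r, optics
import cv2, numpy as np
s=r.read_state(); print({k:np.round(v,3).tolist() for k,v in s.items()})
for n in ("scene","top","wrist"):
    c=optics.camera(n); cv2.imwrite(f"pics/{n}0.png",c["pixels"][:,:,::-1])
    R=cv2.Rodrigues(np.array(c["rvec"]))[0]; print(n,c["vfov"],c["cx"],c["cy"],(-R.T@np.array(c["tvec"])).round(3),R.round(2).tolist())
E
```

```text
pics
{'time': 0.0, 'joint_positions': [1.271, 0.333, -0.065, 1.461, 0.022, 1.35, -0.089], 'joint_vel': [-0.001, 0.001, 0.0, -0.001, -0.001, -0.001, -0.001], 'joint_torque': [0.0, -62.324, 0.025, -38.99, -0.061, 0.04, 0.0], 'ee_pos': [0.171, -0.601, 0.24], 'eef_rot': [0.99, 0.138, -0.0, -0.001], 'ft_force': [0.396, -0.495, -0.477], 'torque': [-0.003, 0.007, -0.035], 'grip_force': 0.0, 'width': 0.087}
scene 43.46119991332872 327.3389424595606 250.2366813154374 [-0.449  0.102  1.233] [[-0.17, -0.99, 0.02], [-0.75, 0.12, -0.65], [0.63, -0.12, -0.76]]
top 49.63237201942085 326.47417412302303 239.06006959714006 [ 0.485 -0.092  1.485] [[-0.01, -1.0, -0.01], [-1.0, 0.01, -0.04], [0.04, 0.01, -1.0]]
wrist 65.70646984690485 321.70492435009555 241.83261044109693 [ 0.234 -0.582  0.383] [[0.27, -0.96, -0.0], [-0.93, -0.27, 0.25], [-0.24, -0.07, -0.97]]
```

View pics/top0.png

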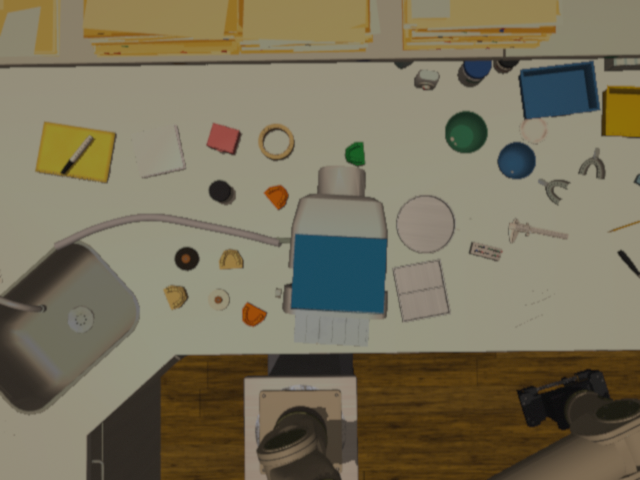

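View pics/scene0.png

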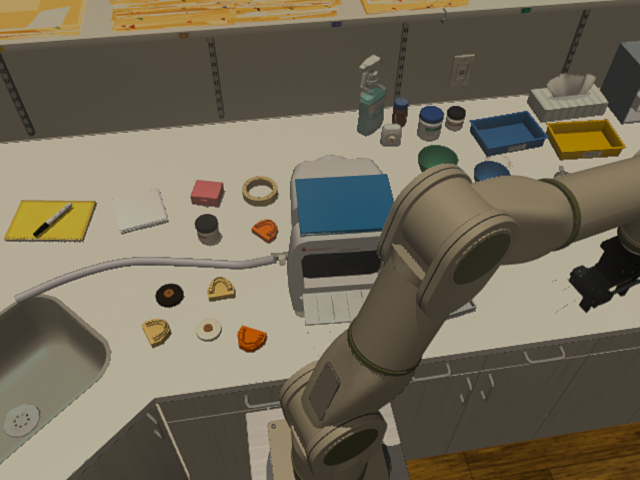

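Top view: the loose things sit left of the trimmer. The yellow casts are at (231,260) and (176,296), the dark large wheel at (187,258) and the light small wheel at (218,299). The look-alikes are orange at (254,315) and (277,196) and green at (356,154), and I leave those alone. The dish is at (425,224), the tray at (421,291), the bur stand at (486,252) and the wax jar at (221,191). The casts match the description by their yellow plaster colour, and one enlarged crop will confirm them.

```bash
cat > h.py <<'E'
import cv2, numpy as np
from scipy.spatial.transform import Rotation as Ro
def rays(c,px,fish=False):
    R=cv2.Rodrigues(np.array(c["rvec"],float))[0]; o=-R.T@np.array(c["tvec"],float)
    f=240/np.tan(np.radians(c["vfov"]/2)); d=(np.atleast_2d(px)-[c["cx"],c["cy"]])/f
    if fish:
        t=np.linalg.norm(d,axis=1)[:,None]; v=np.hstack([d/np.maximum(t,1e-9)*np.sin(t),np.cos(t)])
    else: v=np.hstack([d,np.ones((len(d),1))])
    v=v@R; return o,v/np.linalg.norm(v,axis=1)[:,None]
def plane(c,px,z,fish=False):
    o,v=rays(c,px,fish); return o+v*((z-o[2])/v[:,2])[:,None]
def tri(obs):  # [(c,px,fish)] -> point, residual m
    A=np.zeros((3,3));b=np.zeros(3);L=[]
    for c,p,f in obs:
        o,v=rays(c,p,f); P=np.eye(3)-np.outer(v[0],v[0]); A+=P;b+=P@o; L.append((P,o))
    x=np.linalg.solve(A,b); return x,max(np.linalg.norm(P@(x-o)) for P,o in L)
def blobs(img,mask,amin):
    cs,_=cv2.findContours(mask.astype(np.uint8),cv2.RETR_EXTERNAL,cv2.CHAIN_APPROX_NONE)
    return sorted([k for k in cs if cv2.contourArea(k)>amin],key=cv2.contourArea,reverse=True)
def move(s,p,yaw=None):
    """shift (units .3 m) in tool axes and rz (120deg) to get to p with tool y axis at yaw (mod pi), pointing down"""
    R=Ro.from_quat(s["eef_rot"]); d=R.inv().apply(np.array(p)-s["ee_pos"])/.3
    out=[d.round(3).tolist()]
    if yaw is not None:
        y=R.apply([0,1,0]); cur=np.arctan2(y[1],y[0]); e=(yaw-cur+np.pi/2)%np.pi-np.pi/2
        T=Ro.from_euler('z',cur+e)
        # target tool: z down, y along (cos,sin)
        a=cur+e; ty=np.array([np.cos(a),np.sin(a),0]); tz=np.array([0,0,-1.]); T=Ro.from_matrix(np.c_[np.cross(ty,tz),ty,tz])
        out+=[((R.inv()*T).as_rotvec()/np.radians(120)).round(3).tolist(), 'other rz', round(float(-(e-np.sign(e)*np.pi))/np.radians(120),3)]
    return out
E
python3 - <<'E'
from bench import r, optics
import cv2,numpy as np
from h import *
T=optics.camera("top"); im=T["pixels"]
a=cv2.resize(im[230:340,150:290],None,fx=4,fy=4,interpolation=3); b=cv2.resize(im[190:330,380:510],None,fx=3.14,fy=3.14,interpolation=3)
w=np.zeros((440,800,3),np.uint8); w[:,:560]=a; b=cv2.resize(b,(235,253)); w[:253,565:]=b
cv2.imwrite("pics/crop0.png",w[:,:,::-1])
for n,p in dict(castA=(231,260),castB=(176,296),wl=(187,258),ws=(218,299),tray=(421,291),dish=(425,224),bur=(486,252),jar=(221,191),or1=(254,315),trimmerTL=(293,236)).items(): print(n,plane(T,p,0.01)[0].round(3))
E
```

```text
castA [0.483 0.194 0.01 ]
castB [0.383 0.351 0.01 ]
wl [0.49  0.319 0.01 ]
ws [0.373 0.231 0.01 ]
tray [ 0.388 -0.344  0.01 ]
dish [ 0.578 -0.359  0.01 ]
bur [ 0.496 -0.53   0.01 ]
jar [0.68  0.221 0.01 ]
or1 [0.326 0.129 0.01 ]
trimmerTL [0.549 0.016 0.01 ]
```

View pics/crop0.png

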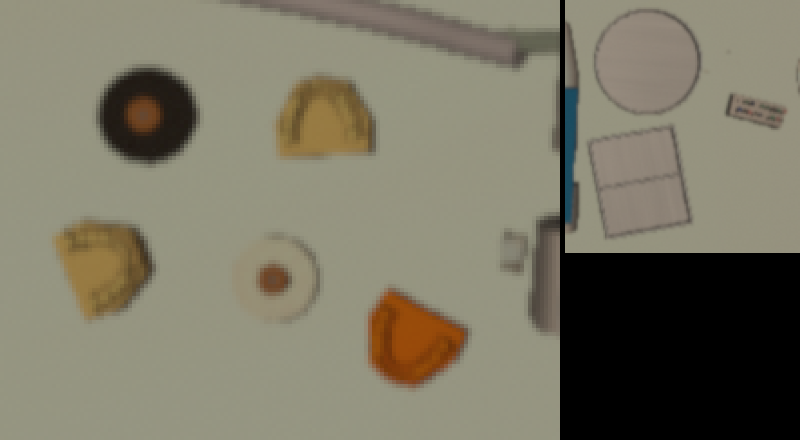

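The crop confirms it: two yellow casts, with only the orange look-alike beside them. In the tray the rib runs roughly along world y. I'll rise over the tray first and look with the wrist camera.

Run:
```python
from bench import r
from h import *
print(move(r.read_state(),[0.42,-0.42,0.42],np.pi/2))
```

```text
[[0.964, -0.354, -0.597], [-0.0, 0.0, 0.132], 'other rz', np.float64(-1.368)]
```

```bash
python3 -m pendant '[[-1,0,0,-0.2,0,0,0],[-1,0.1,-0.05,-0.4,0,0,0.03],[-1,0.3,-0.15,-0.5,0,0,0.06],[-1,0.5,-0.2,-0.6,0,0,0.1],[-1,0.7,-0.3,-0.6,0,0,0.13],[-1,0.9,-0.35,-0.6,0,0,0.132],[-1,0.96,-0.354,-0.6,0,0,0.132],[-1,0.96,-0.354,-0.6,0,0,0.132]]'
python3 - <<'E'
from bench import r,optics
from h import *
import pickle
c=optics.camera("wrist"); s=r.read_state(); pickle.dump((c,s),open("w1.pkl","wb"))
cv2.imwrite("pics/w1.png",c["pixels"][:,:,::-1])
print(s["ee_pos"],s["time"],move(s,[0.48,-0.2,0.42]),move(s,[0.44,0.25,0.42]))
E
```

```text
time: 1.2
ee_pos: [0.422, -0.4175, 0.4206]
eef_rot: [1.0, 0.003, 0.0, -0.001]
ft_force: [-0.7, -0.5, -0.4]
width: 0.0869
grip_force: 0.0
[ 0.41992334 -0.41936642  0.42079549] 1.25 [[0.203, -0.731, 0.003]] [[0.074, -2.231, 0.004]]
```

View pics/w1.png

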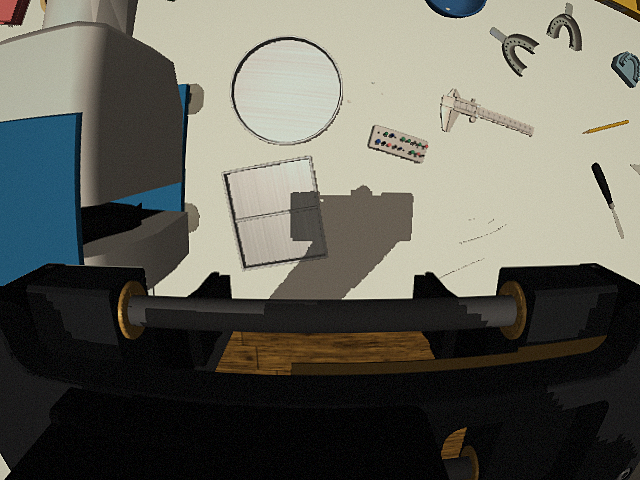

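Wrist view from the right: tray corners are near (223,173), (310,158), (327,257) and (244,269), the rib runs along row 217, and the dish is centred at (287,91). I'll take a second view from further left.

```bash
python3 -m pendant '[[-1,0.05,-0.15,0,0,0,0],[-1,0.1,-0.3,0,0,0,0],[-1,0.15,-0.45,0,0,0,0],[-1,0.15,-0.5,0,0,0,0],[-1,0.15,-0.5,0,0,0,0]]' | head -2
python3 - <<'E'
from bench import r,optics
from h import *
import pickle
c=optics.camera("wrist"); s=r.read_state(); pickle.dump((c,s),open("w2.pkl","wb"))
cv2.imwrite("pics/w2.png",c["pixels"][:,:,::-1])
E
```

```text
time: 1.88
ee_pos: [0.4631, -0.2708, 0.4216]
```

```bash
python3 -m pendant '[[-1,0,-0.2,0,0,0,0],[-1,0,-0.4,0,0,0,0],[-1,0,-0.6,0,0,0,0],[-1,0,-0.8,0,0,0,0],[-1,0,-0.95,0,0,0,0],[-1,0,-1,0,0,0,0],[-1,0,-1,0,0,0,0]]' | head -2
python3 -m pendant '[[-1,-0.1,-0.15,0,0,0,0],[-1,-0.15,-0.3,0,0,0,0],[-1,-0.2,-0.45,0,0,0,0],[-1,-0.2,-0.55,0,0,0,0],[-1,-0.2,-0.55,0,0,0,0]]' | head -2
python3 - <<'E'
from bench import r,optics
from h import *
import pickle
c=optics.camera("wrist"); s=r.read_state(); pickle.dump((c,s),open("w3.pkl","wb"))
cv2.imwrite("pics/w3.png",c["pixels"][:,:,::-1])
E
```

```text
time: 2.8
ee_pos: [0.464, 0.0285, 0.4212]
time: 3.42
ee_pos: [0.4043, 0.1943, 0.4212]
```

View pics/w2.png

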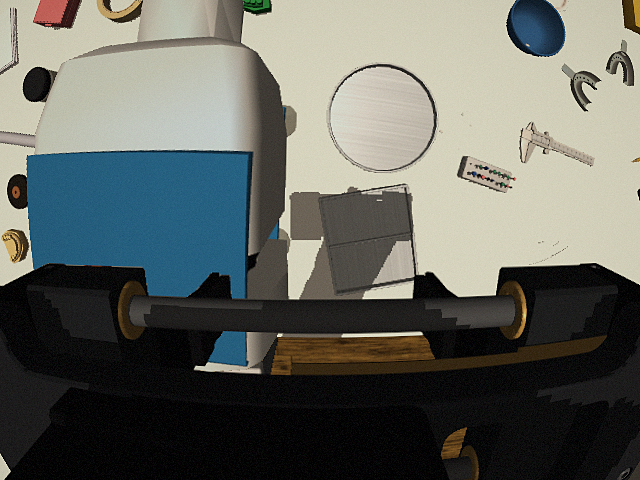

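View pics/w3.png

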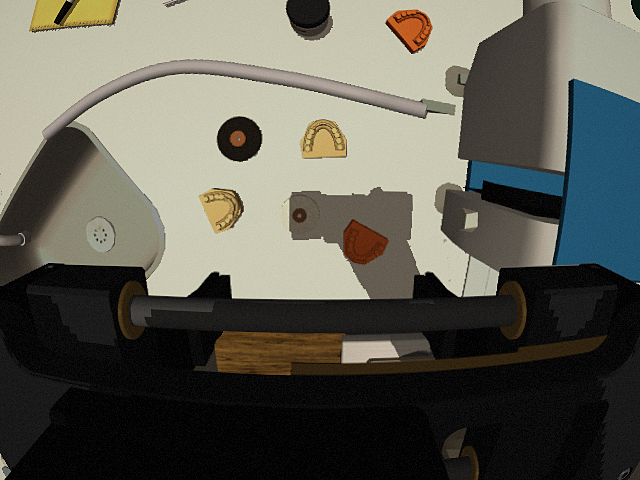

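w2 shows the tray at (320,196), (408,185), (416,284) and (337,293), with the dish at (383,118). w3 shows casts at (325,140) and (221,210), the large wheel at (239,139), the small wheel at (300,214) partly in the gripper's shadow, the orange look-alikes at (366,242) and (410,30), and the jar at (308,12). One more view will give the heights.

```bash
python3 -m pendant '[[-1,0.05,-0.15,0.05,0,0,0],[-1,0.1,-0.3,0.1,0,0,0],[-1,0.15,-0.4,0.2,0,0,0],[-1,0.15,-0.4,0.2,0,0,0],[-1,0.15,-0.4,0.2,0,0,0]]' | head -2
cat > meas.py <<'E'
from h import *
import pickle
def cast_px(c,near):
    h=cv2.cvtColor(c["pixels"],cv2.COLOR_RGB2HSV); m=cv2.inRange(h,(13,70,40),(30,255,255)); m[265:]=0
    return blobs(None,m,150)
def cast_pose(c,k,z):
    P=plane(c,k[:,0,:],z,True)[:,:2]; H=cv2.approxPolyDP((P*1e4).astype(np.int32),60,True)[:,0]/1e4
    e=np.roll(H,-1,0)-H; i=np.argmax(np.linalg.norm(e,axis=1)); a=np.arctan2(e[i,1],e[i,0])
    R=np.array([[np.cos(a),-np.sin(a)],[np.sin(a),np.cos(a)]]); q=P@R; lo,hi=q.min(0),q.max(0)
    return R@((lo+hi)/2),np.degrees(a)%180,(hi-lo)*1e3,np.linalg.norm(e[i])*1e3
def run(n):
    c,s=pickle.load(open(n,"rb")); print(n,"tcp",s["ee_pos"].round(3))
    for k in cast_px(c,0):
        if not 500<cv2.contourArea(k)<4000: continue
        m=k[:,0].mean(0); print("cast? px",m.round(),cv2.contourArea(k),[np.round(v,4).tolist() for v in cast_pose(c,k,.015)])
    h=cv2.cvtColor(c["pixels"],cv2.COLOR_RGB2HSV); m=cv2.inRange(h,(3,80,20),(13,200,255)); m[265:]=0
    for k in blobs(None,m,40):
        if cv2.contourArea(k)<500:
            p=k[:,0].mean(0); print("hub? px",p.round(1),cv2.contourArea(k),plane(c,p,.015,True)[0].round(4))
E
python3 - <<'E'
from bench import r,optics
import pickle
from meas import *
c=optics.camera("wrist"); s=r.read_state(); pickle.dump((c,s),open("w4.pkl","wb")); cv2.imwrite("pics/w4.png",c["pixels"][:,:,::-1])
run("w3.pkl");run("w4.pkl")
A,_=pickle.load(open("w1.pkl","rb"));B,_=pickle.load(open("w2.pkl","rb"))
P=[np.array(x,np.float32).reshape(-1,1,2) for x in ([(223,173),(310,158),(327,257),(244,269)],[(320,196),(408,185),(416,284),(337,293)])]
for c,p in zip((A,B),P):
    cv2.cornerSubPix(cv2.cvtColor(c["pixels"],cv2.COLOR_RGB2GRAY),p,(4,4),(-1,-1),(3,30,.01))
q=[tri([(A,P[0][i,0],True),(B,P[1][i,0],True)]) for i in range(4)]
for x,e in q: print(x.round(4),round(e,4))
for c,p in zip((A,B),P): print("z=.02",plane(c,p[:,0],.02,True)[:,:2].round(4).tolist())
for c,(u,v) in ((A,(287,91)),(B,(383,118))):
    g=cv2.cvtColor(c["pixels"],cv2.COLOR_RGB2GRAY); m=(g<110).astype(np.uint8); y,x=np.nonzero(m); d=np.hypot(x-u,y-v); k=(d>45)&(d<64)
    el=cv2.fitEllipse(np.c_[x[k],y[k]].astype(np.float32)); print("dish",el,plane(c,el[0],.018,True)[0])
    D=el if c is A else (D,el)
print(tri([(A,D[0][0],True),(B,D[1][0],True)]))
E
```

```text
time: 4.1
ee_pos: [0.4498, 0.3126, 0.3613]
w3.pkl tcp [0.405 0.193 0.421]
cast? px [70. 14.] 1895.5 [[0.7543, 0.6413], 80.789, [207.8885, 66.6522], 206.1583]
cast? px [323. 141.] 1387.0 [[0.4858, 0.1936], 91.4548, [67.3213, 55.5665], 63.0203]
cast? px [221. 208.] 1289.0 [[0.385, 0.3465], 21.2599, [67.1397, 59.738], 62.8792]
hub? px [235.4 133.6] 193.5 [0.496  0.3233 0.015 ]
hub? px [299.6 214.9] 118.5 [0.3723 0.2284 0.015 ]
w4.pkl tcp [0.45  0.313 0.362]
cast? px [104.  14.] 2640.0 [[0.7509, 0.6427], 80.1976, [207.6833, 57.5441], 204.9927]
cast? px [410. 175.] 1674.5 [[0.4864, 0.1949], 93.4763, [69.5592, 55.8788], 64.3183]
cast? px [294. 244.] 1500.5 [[0.3879, 0.3487], 19.973, [63.8089, 58.057], 48.3054]
hub? px [314.4 168.9] 261.5 [0.4899 0.3227 0.015 ]
hub? px [382.5 254.7] 79.5 [0.3729 0.2294 0.015 ]
[ 0.4575 -0.2675  0.0054] 0.0049
[ 0.4776 -0.4004 -0.0038] 0.0007
[ 0.3221 -0.4239  0.0127] 0.0034
[ 0.3054 -0.2947  0.0151] 0.0003
z=.02 [[0.4536, -0.2703], [0.4773, -0.4009], [0.3277, -0.4248], [0.3066, -0.2957]]
z=.02 [[0.464, -0.2686], [0.4804, -0.3951], [0.3214, -0.421], [0.3077, -0.2945]]
dish ((286.71612548828125, 91.03854370117188), (106.03959655761719, 108.49897766113281), 80.66350555419922) [ 0.57449485 -0.36423835  0.018     ]
dish ((381.6529846191406, 117.84681701660156), (104.91527557373047, 107.08998107910156), 124.7701644897461) [ 0.57702311 -0.35785136  0.018     ]
(array([ 0.57894142, -0.36185784, -0.00760868]), np.float64(0.00036469040061627256))
```

Run:
```python
from meas import *
C={n:pickle.load(open(n+".pkl","rb")) for n in("w3","w4")}
px={}
for n,seeds in (("w3",[(239,139),(325,140),(221,210),(300,214)]),("w4",[(314,169),(410,175),(294,244),(382,255)])):
    c=C[n][0]; im=c["pixels"]; g=cv2.cvtColor(im,cv2.COLOR_RGB2GRAY)
    m=(g<75).astype(np.uint8); m[265:]=0
    u,v=seeds[0]; w=np.zeros_like(m); cv2.circle(w,(u,v),45,1,-1)
    k=max(blobs(None,m*w,100),key=cv2.contourArea); el=cv2.fitEllipse(cv2.convexHull(k)); print(n,"wl",np.round(el[0],1),np.round(el[1],1),plane(c,el[0],.012,True)[0].round(4))
    px.setdefault("wl",[]).append((c,el[0],True))
    ks=[k for k in cast_px(c,0) if 500<cv2.contourArea(k)<1900 and k[:,0,1].mean()>50]
    for nm,sd in(("castA",seeds[1]),("castB",seeds[2])):
        k=min(ks,key=lambda k:np.hypot(*(k[:,0].mean(0)-sd))); M=cv2.moments(k); px.setdefault(nm,[]).append((c,(M["m10"]/M["m00"],M["m01"]/M["m00"]),True))
px["ws"]=[(C["w3"][0],(299.6,214.9),True),(C["w4"][0],(382.5,254.7),True)]
for n,o in px.items(): x,e=tri(o); print(n,x.round(4),round(e,4))
w=cv2.resize(C["w4"][0]["pixels"][120:280,240:460],None,fx=3,fy=3); cv2.imwrite("pics/c4.png",w[:,:,::-1])
s=C["w4"][1]
```

```text
w3 wl [239.1 138.6] [44.3 44.8] [0.4883 0.3184 0.012 ]
w4 wl [316.2 169.3] [50.8 51.1] [0.4891 0.3203 0.012 ]
wl [0.4886 0.3204 0.0029] 0.0
castA [0.4835 0.1933 0.0072] 0.0001
castB [0.3836 0.3519 0.0017] 0.0016
ws [0.3716 0.2286 0.0106] 0.0001
```

View pics/c4.png

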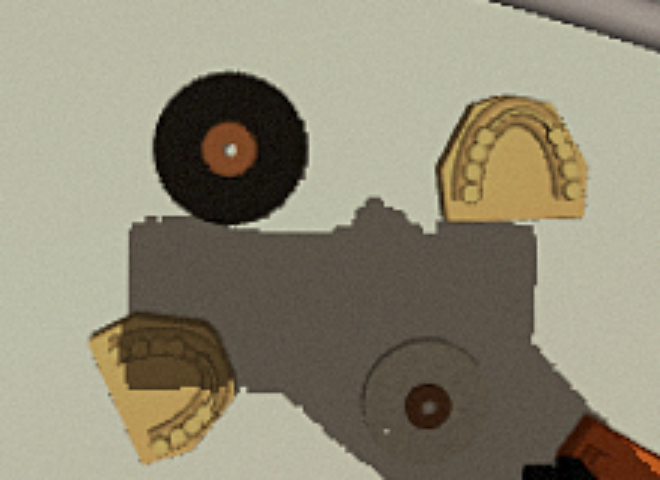

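The casts, wheels and look-alikes are confirmed: light wheel at crop (428,405), dark wheel at (230,148), casts at (515,160) and (165,385). All rest on the worktop (z≈0). Casts go first.

```bash
cat > go.py <<'E'
import sys; from bench import r; from h import *
a=[float(x) for x in sys.argv[1:]]; s=r.read_state()
print(s["ee_pos"].round(4), "w",round(float(s["width"]),4), move(s,a[:3],np.radians(a[3]) if len(a)>3 else None), "q7",s["joint_positions"].round(2))
E
python3 go.py 0.485 0.194 0.1 92
```

```text
[0.4497 0.3129 0.362 ] w 0.087 [[0.118, 0.395, 0.874], [0.0, -0.001, -0.018], 'other rz', np.float64(1.482)] q7 [ 0.1   0.23 -0.94  1.42  0.19  1.58 -2.4 ]
```

```bash
python3 -m pendant '[[-1,0.04,0.1,0.15,0,0,-0.01],[-1,0.08,0.2,0.3,0,0,-0.018],[-1,0.12,0.3,0.45,0,0,-0.018],[-1,0.12,0.395,0.6,0,0,-0.018],[-1,0.12,0.395,0.78,0,0,-0.018],[-1,0.12,0.395,0.87,0,0,-0.018],[-1,0.12,0.395,0.87,0,0,-0.018]]' 15 | head -3; python3 go.py 0.485 0.194 0.022 92
```

```text
time: 5.03
ee_pos: [0.4844, 0.1942, 0.0998]
eef_rot: [1.0, 0.018, -0.001, 0.001]
[0.4844 0.1942 0.0998] w 0.0869 [[0.002, 0.0, 0.259], [0.001, 0.001, 0.001], 'other rz', np.float64(-1.499)] q7 [ 0.26  0.36 -0.84  1.86  0.3   1.06 -2.23]
```

```bash
python3 -m pendant '[[-1,0,0,0.1,0,0,0],[-1,0,0,0.2,0,0,0],[-1,0,0,0.26,0,0,0],[-1,0,0,0.26,0,0,0],[0,0,0,0.26,0,0,0],[1,0,0,0.26,0,0,0],[1,0,0,0.26,0,0,0],[1,0,0,0.26,0,0,0]]' 25
python3 go.py 0.485 0.194 0.43 92
```

```text
time: 6.02
ee_pos: [0.4852, 0.1959, 0.023]
eef_rot: [1.0, 0.019, 0.001, 0.0]
ft_force: [-1.1, -2.2, 6.1]
width: 0.0665
grip_force: 25.0
[0.4852 0.1959 0.023 ] w 0.0665 [[0.001, 0.007, -1.357], [0.0, -0.001, 0.001], 'other rz', np.float64(-1.499)] q7 [ 0.19  0.47 -0.78  1.91  0.41  0.93 -2.32]
```

```bash
python3 -m pendant '[[1,0,0,-0.1,0,0,0],[1,0,0,-0.25,0,0,0],[1,0,0,-0.45,0,0,0],[1,0,0,-0.65,0,0,0],[1,0,0,-0.85,0,0,0],[1,0,0,-1,0,0,0]]' | head -2
python3 -m pendant '[[1,0,0.05,-0.2,0,0,0],[1,0,0.1,-0.36,0,0,0],[1,0,0.25,-0.36,0,0,0],[1,0,0.45,-0.36,0,0,0],[1,0,0.65,-0.36,0,0,0],[1,0,0.85,-0.36,0,0,0],[1,0,1,-0.36,0,0,0]]'
python3 - <<'E'
from meas import *
for f in ("w1","w2"):
    c,_=pickle.load(open(f+".pkl","rb")); g=cv2.cvtColor(c["pixels"],cv2.COLOR_RGB2GRAY)
    for th in (90,110):
        y,x=np.nonzero(g<th)
        w=plane(c,np.c_[x,y].astype(float),.02,True)[:,:2]; d=w-[.39,-.345]
        a=np.radians(9.3); q=d@np.array([[np.cos(a),-np.sin(a)],[np.sin(a),np.cos(a)]]); 
        k=(abs(q[:,0])<.09)&(abs(q[:,1])<.08)&(np.maximum(abs(q[:,0])-.078,abs(q[:,1])-.068)>-.012)
        print(f,th,k.sum(),cv2.minAreaRect((w[k]*1000).astype(np.float32)))
im=cv2.imread("pics/top0.png"); g=cv2.cvtColor(im,6); 
from bench import optics
c=optics.camera("top")
y,x=np.nonzero(g[255:325,390:452]<95); w=plane(c,np.c_[x+390.,y+255.],.02)[:,:2]; print(cv2.minAreaRect((w*1000).astype(np.float32)))
E
python3 go.py 0.44 -0.36 0.42 99.3
```

```text
time: 6.78
ee_pos: [0.4845, 0.1965, 0.325]
time: 7.65
ee_pos: [0.4955, -0.1063, 0.4301]
eef_rot: [1.0, 0.018, -0.0, 0.0]
ft_force: [1.0, -0.3, -1.3]
width: 0.0668
grip_force: 25.0
w1 90 1241 ((386.04510498046875, -353.82513427734375), (169.08177185058594, 143.59376525878906), 9.855710983276367)
w1 110 2040 ((385.8558654785156, -353.6962585449219), (169.45452880859375, 144.27029418945312), 9.595325469970703)
w2 90 2479 ((389.9878845214844, -345.1031188964844), (179.82049560546875, 159.86712646484375), 9.243252754211426)
w2 110 3446 ((389.9782409667969, -344.9966735839844), (179.9574737548828, 159.9470977783203), 9.299973487854004)
((399.7638244628906, -406.50250244140625), (142.1093292236328, 3.1967718601226807), 9.778989791870117)
[ 0.4953 -0.1127  0.4294] w 0.0664 [[-0.208, 0.819, 0.033], [0.001, 0.001, -0.064], 'other rz', np.float64(1.436)] q7 [ 0.74  0.09 -0.65  1.38  0.05  1.69 -1.45]
```

```bash
python3 -m pendant '[[1,-0.05,0.15,0,0,0,-0.02],[1,-0.1,0.3,0,0,0,-0.04],[1,-0.15,0.45,0,0,0,-0.064],[1,-0.2,0.6,0,0,0,-0.064],[1,-0.3,0.75,0,0,0,-0.064],[1,-0.35,0.82,0,0,0,-0.064],[1,-0.35,0.82,0,0,0,-0.064],[1,-0.35,0.82,0,0,0,-0.064]]' | head -2
python3 - <<'E'
from bench import optics,r
from meas import *
c=optics.camera("wrist"); s=r.read_state(); pickle.dump((c,s),open("w5.pkl","wb"))
R=cv2.Rodrigues(np.array(c["rvec"]))[0]
p=R@np.array([.39,-.346,.02])+c["tvec"]; t=np.arctan2(np.hypot(p[0],p[1]),p[2]); f=240/np.tan(np.radians(c["vfov"]/2)); u=f*t*p[:2]/np.hypot(*p[:2])+[c["cx"],c["cy"]]; print(u)
x0,y0=(u-[80,75]).astype(int); x0=max(x0,0);y0=max(y0,0); print(x0,y0)
cv2.imwrite("pics/c5.png",cv2.resize(c["pixels"][y0:y0+150,x0:x0+160],None,fx=4,fy=4,interpolation=1)[:,:,::-1])
E
```

```text
time: 8.7
ee_pos: [0.4012, -0.3523, 0.4303]
[317.09416594 200.24688118]
237 125
```

View pics/c5.png

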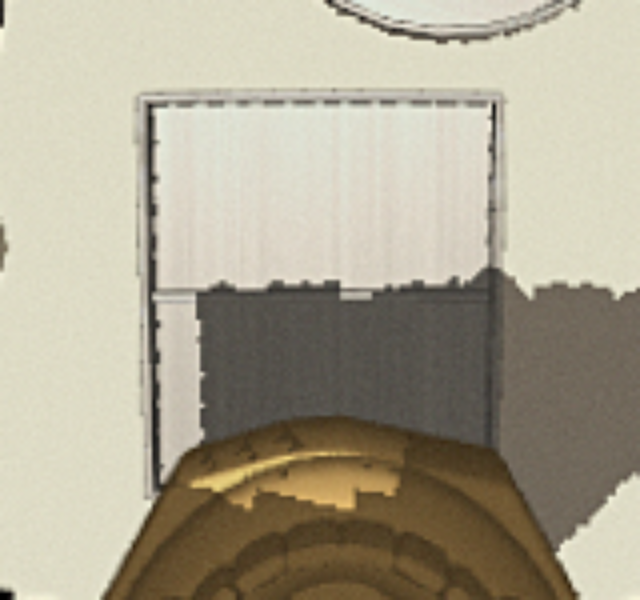

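w5 crop: the tray is square to the tool. Its top corners are at crop (138,95) and (503,95), and the rib is at row 294, columns 152 to 492. The cast in the grip is in front of it.

```bash
python3 - <<'E'
from meas import *
c,s=pickle.load(open("w5.pkl","rb")); o=np.array([237,125])
P=lambda p,z: plane(c,np.array(p)/4+o-[.4,.4],z,True)[:,:2]
C=P([(138,94),(503,94)],.02); R=P([(152,294),(492,294)],.012)
print(C.round(4),R.round(4),s["ee_pos"].round(4))
for X in (C,R):
    d=X[1]-X[0]; a=np.degrees(np.arctan2(d[1],d[0])); print("len",np.linalg.norm(d),"yaw",a+90, X.mean(0))
t=np.radians(9.5); print("centre from far edge",C.mean(0)-.078*np.array([np.cos(t),np.sin(t)]))
# rib top height: triangulate left end with far edge check in w1
E
python3 go.py 0.4303 -0.356 0.13 99.5
```

```text
[[ 0.4559 -0.2654]
 [ 0.4789 -0.3983]] [[ 0.3813 -0.2816]
 [ 0.4036 -0.4092]] [ 0.4014 -0.3521  0.4304]
len 0.13491913522409418 yaw 9.844525609532909 [ 0.46741387 -0.33183836]
len 0.12957389216470577 yaw 9.926478087705604 [ 0.39242525 -0.34537893]
centre from far edge [ 0.3904836  -0.34471207]
[ 0.4014 -0.3521  0.4304] w 0.0666 [[0.092, 0.03, 1.001], [-0.0, -0.0, 0.004], 'other rz', np.float64(-1.496)] q7 [ 1.02  0.13 -0.44  1.33  0.05  1.7  -0.8 ]
```

```bash
python3 -m pendant '[[1,0.05,0.02,0.15,0,0,0],[1,0.1,0,0.35,0,0,0.0],[1,0.1,0,0.55,0,0,0],[1,0.1,0,0.75,0,0,0],[1,0.1,0,0.92,0,0,0],[1,0.1,0,1,0,0,0],[1,0.1,0,1,0,0,0]]' | head -3; python3 go.py 0.4299 -0.3425 0.028 99.8
```

```text
time: 9.62
ee_pos: [0.4299, -0.3465, 0.1288]
eef_rot: [0.996, 0.087, -0.001, -0.001]
[ 0.4299 -0.3465  0.1288] w 0.0668 [[0.003, -0.012, 0.336], [-0.001, 0.001, 0.001], 'other rz', np.float64(-1.499)] q7 [ 0.99  0.3  -0.45  1.77  0.15  1.11 -0.91]
```

```bash
python3 -m pendant '[[1,0,-0.012,0.1,0,0,0],[1,0,-0.012,0.2,0,0,0],[1,0,-0.012,0.28,0,0,0],[1,0,-0.012,0.32,0,0,0],[1,0,-0.012,0.336,0,0,0],[1,0,-0.012,0.336,0,0,0]]'; python3 go.py 0.4299 -0.3425 0.028 99.8
```

```text
time: 10.38
ee_pos: [0.43, -0.345, 0.0303]
eef_rot: [0.996, 0.086, 0.0, 0.0]
ft_force: [0.8, -0.5, -1.7]
width: 0.066
grip_force: 25.0
[ 0.43   -0.345   0.0303] w 0.066 [[0.001, -0.008, 0.008], [0.0, -0.0, 0.001], 'other rz', np.float64(-1.499)] q7 [ 0.96  0.43 -0.43  1.85  0.22  0.91 -0.97]
```

```bash
python3 -m pendant '[[1,0,-0.008,0.01,0,0,0],[1,0,-0.008,0.012,0,0,0],[1,0,-0.008,0.012,0,0,0]]'; python3 -m pendant '[[0,0,0,0,0,0,0],[-0.75,0,0,0,0,0,0],[-0.75,0,0,0,0,0,0],[-0.75,0,0,0,0,0,0],[-0.75,0,0,-0.2,0,0,0],[-0.75,0,0,-0.4,0,0,0],[-0.75,0,0,-0.6,0,0,0],[-0.75,0,0,-0.8,0,0,0]]'; python3 go.py  0.4299 -0.3425 0.43 92
```

```text
time: 10.75
ee_pos: [0.4295, -0.3426, 0.027]
eef_rot: [0.996, 0.086, 0.0, 0.001]
ft_force: [-2.1, 1.0, 6.1]
width: 0.0672
grip_force: 25.0
time: 11.75
ee_pos: [0.4287, -0.3422, 0.268]
eef_rot: [0.996, 0.086, 0.0, 0.0]
ft_force: [0.6, -1.1, -0.4]
width: 0.0758
grip_force: 0.0
[ 0.4287 -0.3422  0.268 ] w 0.0758 [[0.004, 0.002, -0.54], [0.0, -0.0, 0.066], 'other rz', np.float64(-1.434)] q7 [ 1.01  0.18 -0.47  1.61  0.08  1.37 -0.87]
```

```bash
python3 -m pendant '[[-1,0,0,-0.2,0,0,0],[-1,0.03,0,-0.4,0,0,-0.05],[-1,0.08,-0.05,-0.54,0,0,-0.1],[-1,0.15,-0.25,-0.54,0,0,-0.15],[-1,0.2,-0.45,-0.54,0,0,-0.2],[-1,0.2,-0.65,-0.54,0,0,-0.25],[-1,0.2,-0.85,-0.54,0,0,-0.3],[-1,0.2,-1,-0.54,0,0,-0.35]]' | head -3;  python3 go.py  0.46 0.15 0.43 201
```

```text
time: 12.75
ee_pos: [0.4361, -0.0338, 0.428]
eef_rot: [0.898, 0.44, 0.0, 0.001]
[ 0.4361 -0.0338  0.428 ] w 0.0868 [[0.533, -0.313, -0.007], [0.0, 0.0, -0.49], 'other rz', np.float64(1.01)] q7 [ 0.78 -0.11 -0.72  1.54 -0.07  1.68 -0.6 ]
```

```bash
python3 -m pendant '[[-1,0.13,-0.08,0,0,0,-0.08],[-1,0.27,-0.16,0,0,0,-0.16],[-1,0.4,-0.24,0,0,0,-0.24],[-1,0.53,-0.31,0,0,0,-0.32],[-1,0.53,-0.31,0,0,0,-0.4],[-1,0.53,-0.31,0,0,0,-0.49],[-1,0.53,-0.31,0,0,0,-0.49]]' | head -3;  python3 go.py  0.385 0.347 0.13 201
```

```text
time: 13.62
ee_pos: [0.4617, 0.146, 0.4278]
eef_rot: [0.569, 0.822, -0.0, 0.0]
[0.4617 0.146  0.4278] w 0.0869 [[0.717, -0.004, 0.992], [-0.0, 0.0, -0.003], 'other rz', np.float64(1.497)] q7 [ 0.55  0.05 -0.98  1.43  0.04  1.68 -0.06]
```

```bash
python3 -m pendant '[[-1,0.15,0,0.1,0,0,0],[-1,0.3,0,0.2,0,0,0],[-1,0.45,0,0.35,0,0,0],[-1,0.6,0,0.5,0,0,0],[-1,0.717,-0.004,0.65,0,0,0],[-1,0.717,-0.004,0.82,0,0,0],[-1,0.717,-0.004,0.97,0,0,0],[-1,0.717,-0.004,0.99,0,0,0]]' | head -3;  python3 go.py  0.385 0.347 0.022 201
```

```text
time: 14.62
ee_pos: [0.3836, 0.3455, 0.1286]
eef_rot: [0.57, 0.821, -0.002, -0.001]
[0.3836 0.3455 0.1286] w 0.0868 [[0.003, 0.008, 0.355], [-0.002, 0.001, -0.005], 'other rz', np.float64(1.495)] q7 [ 0.09  0.38 -1.07  1.84  0.37  1.14 -0.74]
```

```bash
python3 -m pendant '[[-1,0,0.008,0.15,0,0,0],[-1,0,0.008,0.28,0,0,0],[-1,0,0.008,0.35,0,0,0],[-1,0,0.008,0.355,0,0,0],[0,0,0.008,0.355,0,0,0],[1,0,0.008,0.355,0,0,0],[1,0,0.008,0.355,0,0,0],[1,0,0.008,0.355,0,0,0]]' 25
python3 go.py  0.46 0.15 0.43 99.8
```

```text
time: 15.62
ee_pos: [0.3874, 0.3479, 0.0252]
eef_rot: [0.569, 0.822, 0.0, 0.0]
ft_force: [-1.5, -1.6, 7.1]
width: 0.0663
grip_force: 25.0
[0.3874 0.3479 0.0252] w 0.0663 [[-0.703, -0.005, -1.349], [0.0, 0.0, -0.66], 'other rz', np.float64(0.84)] q7 [-0.02  0.53 -0.95  1.91  0.53  0.97 -0.85]
```

```bash
python3 -m pendant '[[1,0,0,-0.1,0,0,0],[1,0,0,-0.3,0,0,0],[1,0,0,-0.5,0,0,0],[1,0,0,-0.7,0,0,0],[1,-0.05,0,-0.88,0,0,0],[1,-0.2,0,-1,0,0,0.05],[1,-0.35,0,-1,0,0,0.1],[1,-0.5,0,-1,0,0,0.15]]' | head -2
python3 -m pendant '[[1,0,0,-0.15,0,0,0.05],[1,0,0,-0.3,0,0,0.1],[1,0,0,-0.35,0,0,0.15],[1,0,0,-0.35,0,0,0.2],[1,0,0,-0.35,0,0,0.25],[1,0,0,-0.35,0,0,0.25]]' | tail -5
python3 go.py  0.47 -0.1 0.43 99.8
```

```text
time: 16.62
ee_pos: [0.4402, 0.206, 0.3249]
ee_pos: [0.4397, 0.2074, 0.4294]
eef_rot: [0.854, 0.52, -0.0, 0.0]
ft_force: [-0.7, 0.0, -0.5]
width: 0.0662
grip_force: 25.0
[0.4397 0.2074 0.4294] w 0.0662 [[-0.864, 0.56, -0.002], [0.0, 0.0, 0.441], 'other rz', np.float64(-1.059)] q7 [ 0.46  0.06 -1.03  1.42  0.05  1.69 -1.04]
```

```bash
python3 -m pendant '[[1,-0.12,0.08,0,0,0,0.06],[1,-0.25,0.16,0,0,0,0.12],[1,-0.4,0.26,0,0,0,0.2],[1,-0.55,0.36,0,0,0,0.27],[1,-0.7,0.45,0,0,0,0.35],[1,-0.86,0.56,0,0,0,0.42],[1,-0.86,0.56,0,0,0,0.44],[1,-0.86,0.56,0,0,0,0.44]]' | tail -5
python3 go.py  0.355 -0.3555 0.43 99.8
```

```text
ee_pos: [0.4706, -0.099, 0.4292]
eef_rot: [0.996, 0.087, -0.0, -0.0]
ft_force: [0.1, 0.7, -0.9]
width: 0.0663
grip_force: 25.0
[ 0.4706 -0.099   0.4292] w 0.0663 [[-0.528, 0.775, -0.003], [-0.0, 0.0, 0.002], 'other rz', np.float64(-1.498)] q7 [ 0.82  0.02 -0.71  1.44  0.01  1.69 -1.28]
```

```bash
python3 -m pendant '[[1,-0.05,0.15,0,0,0,0],[1,-0.1,0.35,0,0,0,0],[1,-0.25,0.5,0,0,0,0],[1,-0.4,0.65,0,0,0,0],[1,-0.528,0.775,0,0,0,0],[1,-0.528,0.775,0,0,0,0]]' | head -2
python3 -m pendant '[[1,0,0,0.2,0,0,0],[1,0,0,0.4,0,0,0],[1,0,0,0.6,0,0,0],[1,0,0,0.8,0,0,0],[1,0,0,1,0,0,0],[1,0,0,1.0,0,0,0]]' | tail -5
python3 go.py  0.355 -0.3555 0.028 99.8
```

```text
time: 19.12
ee_pos: [0.3517, -0.3581, 0.4291]
ee_pos: [0.3535, -0.352, 0.1264]
eef_rot: [0.996, 0.088, -0.002, -0.003]
ft_force: [0.2, 0.4, -0.3]
width: 0.0666
grip_force: 25.0
[ 0.3535 -0.352   0.1264] w 0.0666 [[0.004, 0.014, 0.328], [-0.003, 0.002, 0.003], 'other rz', np.float64(-1.497)] q7 [ 1.11  0.2  -0.45  1.9   0.1   1.07 -0.78]
```

```bash
python3 -m pendant '[[1,0,0,0.1,0,0,0],[1,0,0,0.2,0,0,0],[1,0,0,0.27,0,0,0],[1,0,0,0.27,0,0,0],[1,0,0,0.27,0,0,0],[1,0,0,0.27,0,0,0]]' | tail -5
python3 go.py  0.355 -0.3555 0.0285 99.8
```

```text
ee_pos: [0.3554, -0.356, 0.0501]
eef_rot: [0.996, 0.086, 0.001, 0.001]
ft_force: [0.1, 0.5, -0.2]
width: 0.0664
grip_force: 25.0
[ 0.3554 -0.356   0.0501] w 0.0664 [[-0.001, -0.002, 0.072], [0.001, -0.001, 0.001], 'other rz', np.float64(-1.499)] q7 [ 1.09  0.3  -0.44  1.96  0.16  0.91 -0.83]
```

```bash
python3 -m pendant '[[1,0,0,0.03,0,0,0],[1,0,0,0.055,0,0,0],[1,0,0,0.07,0,0,0],[1,0,0,0.07,0,0,0],[1,0,0,0.07,0,0,0]]' | tail -5
python3 -m pendant '[[0,0,0,0,0,0,0],[-0.75,0,0,0,0,0,0],[-0.75,0,0,0,0,0,0],[-0.75,0,0,0,0,0,0],[-0.75,0,0,-0.2,0,0,0],[-0.75,0,0,-0.4,0,0,0],[-0.75,0,0,-0.6,0,0,0],[-0.75,0,0,-0.8,0,0,0]]' | tail -5; python3 go.py  0.46 -0.10 0.43 90
```

```text
ee_pos: [0.3544, -0.355, 0.0279]
eef_rot: [0.996, 0.086, -0.0, -0.0]
ft_force: [-4.2, 5.3, 15.1]
width: 0.0664
grip_force: 25.1
ee_pos: [0.3542, -0.355, 0.2694]
eef_rot: [0.996, 0.086, 0.0, 0.0]
ft_force: [1.1, -0.7, 0.1]
width: 0.0762
grip_force: 0.0
[ 0.3542 -0.355   0.2694] w 0.0762 [[0.493, -0.777, -0.536], [0.0, -0.0, 0.082], 'other rz', np.float64(-1.418)] q7 [ 1.14  0.07 -0.46  1.72  0.03  1.36 -0.73]
```

```bash
python3 -m pendant '[[-1,0,0,-0.2,0,0,0],[-1,0,0,-0.4,0,0,0],[-1,0.05,0,-0.54,0,0,0],[-1,0.1,0,-0.54,0,0,0],[-1,0.1,0,-0.54,0,0,0],[-1,0.1,0,-0.54,0,0,0]]' | head -2
python3 - <<'E'
from bench import optics,r
from meas import *
c=optics.camera("wrist"); s=r.read_state(); pickle.dump((c,s),open("w6.pkl","wb"))
cv2.imwrite("pics/c6.png",cv2.resize(c["pixels"][20:270,200:450],None,fx=2.4,fy=2.4,interpolation=1)[:,:,::-1])
E
python3 go.py 0.50 -0.10 0.43 90
```

```text
time: 23.0
ee_pos: [0.3833, -0.3502, 0.4279]
[ 0.3833 -0.3502  0.4281] w 0.0869 [[0.526, -0.756, -0.006], [-0.001, 0.001, 0.082], 'other rz', np.float64(-1.418)] q7 [ 1.09  0.1  -0.48  1.37  0.05  1.69 -0.78]
```

View pics/c6.png

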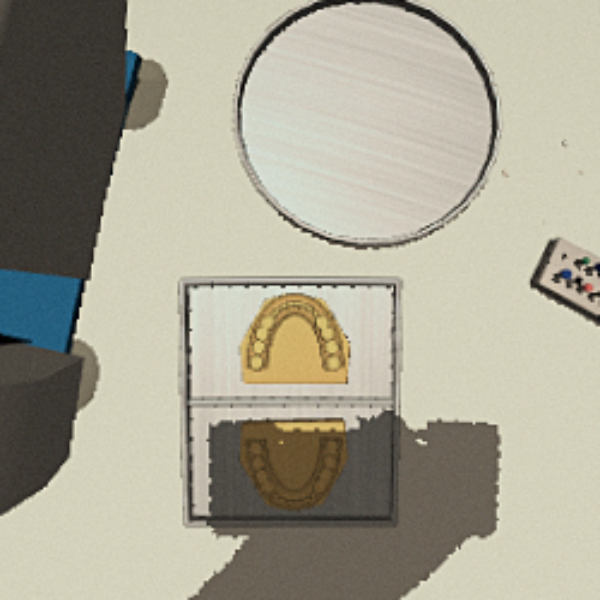

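w6 crop: both casts lie flat, one each side of the rib, at (295,340) and (293,465). The dish is centred near (366,120). I'll measure the dish from its rim, then fetch the large wheel.

```bash
python3 - <<'E'
from meas import *
c,s=pickle.load(open("w6.pkl","rb"))
p=np.array([(233,115),(500,118),(368,247),(255,180),(481,180)])/2.4+[200,20]
for z in(.018,):
    P=plane(c,p,z,True)[:,:2]; A=np.c_[2*P,np.ones(5)]; x=np.linalg.lstsq(A,(P**2).sum(1),rcond=None)[0]; print(x[:2],np.sqrt(x[2]+x[:2]@x[:2]))
E
python3 -m pendant '[[-1,0.1,-0.15,-0.02,0,0,0],[-1,0.2,-0.3,-0.02,0,0,0],[-1,0.3,-0.45,-0.02,0,0,0],[-1,0.4,-0.6,-0.02,0,0,0],[-1,0.52,-0.75,-0.02,0,0,0],[-1,0.52,-0.92,-0.02,0,0,0],[-1,0.52,-1,-0.02,0,0,0],[-1,0.52,-1,-0.02,0,0,0]]' | tail -5; python3 go.py 0.489 0.32 0.43 104
```

```text
[ 0.57668177 -0.36176856] 0.08196341194801288
ee_pos: [0.4857, -0.0263, 0.4352]
eef_rot: [0.996, 0.087, -0.0, 0.0]
ft_force: [0.2, 0.0, 0.2]
width: 0.0865
grip_force: 0.0
[ 0.4857 -0.0263  0.4352] w 0.0865 [[0.212, -1.135, 0.016], [0.0, 0.0, -0.033], 'other rz', np.float64(1.467)] q7 [ 0.73  0.04 -0.79  1.41  0.03  1.7  -1.45]
```

```bash
python3 -m pendant '[[-1,0.04,-0.2,0,0,0,0],[-1,0.08,-0.4,0,0,0,0],[-1,0.12,-0.6,0.05,0,0,-0.01],[-1,0.16,-0.8,0.15,0,0,-0.02],[-1,0.2,-1,0.25,0,0,-0.03],[-1,0.21,-1,0.4,0,0,-0.033],[-1,0.21,-1,0.4,0,0,-0.033]]' | head -2; python3 go.py 0.489 0.32 0.1 104
```

```text
time: 24.92
ee_pos: [0.4966, 0.2766, 0.3117]
[0.4966 0.2766 0.3117] w 0.0869 [[0.015, -0.148, 0.705], [0.001, 0.003, -0.002], 'other rz', np.float64(1.498)] q7 [ 0.22  0.33 -1.01  1.46  0.28  1.51 -2.12]
```

```bash
python3 -m pendant '[[-1,0.015,-0.1,0.1,0,0,0],[-1,0.015,-0.15,0.3,0,0,0],[-1,0.015,-0.15,0.5,0,0,0],[-1,0.015,-0.15,0.7,0,0,0],[-1,0.015,-0.15,0.75,0,0,0],[-1,0.015,-0.15,0.75,0,0,0],[-1,0.015,-0.15,0.75,0,0,0]]' | head -2; python3 go.py 0.489 0.32 0.022 104
```

```text
time: 25.8
ee_pos: [0.4924, 0.3239, 0.0933]
[0.4924 0.3239 0.0933] w 0.0871 [[-0.015, 0.01, 0.238], [-0.0, -0.002, -0.002], 'other rz', np.float64(1.498)] q7 [ 0.06  0.55 -0.92  1.69  0.48  1.14 -2.33]
```

```bash
python3 -m pendant '[[-1,-0.015,0.01,0.1,0,0,0],[-1,-0.015,0.01,0.2,0,0,0],[-1,-0.015,0.01,0.24,0,0,0],[-1,-0.015,0.01,0.24,0,0,0],[0,-0.015,0.01,0.24,0,0,0],[1,-0.015,0.01,0.24,0,0,0],[1,-0.015,0.01,0.24,0,0,0],[1,-0.015,0.01,0.24,0,0,0]]' 12; python3 go.py 0.489 0.32 0.43 104
```

```text
time: 26.8
ee_pos: [0.4876, 0.3197, 0.0192]
eef_rot: [0.993, 0.12, 0.001, -0.0]
ft_force: [-0.1, -0.2, 6.0]
width: 0.0672
grip_force: 12.9
[0.4876 0.3197 0.0192] w 0.0672 [[0.007, -0.0, -1.369], [-0.0, -0.001, -0.002], 'other rz', np.float64(1.498)] q7 [ 0.02  0.63 -0.86  1.75  0.56  1.02 -2.38]
```

```bash
python3 -m pendant '[[1,0,0,-0.1,0,0,0],[1,0,0,-0.25,0,0,0],[1,0,0,-0.45,0,0,0],[1,0,0,-0.65,0,0,0],[1,0,0,-0.85,0,0,0],[1,0,0,-1,0,0,0]]' | head -2
python3 -m pendant '[[1,0,0.05,-0.2,0,0,0],[1,0,0.15,-0.37,0,0,0],[1,-0.03,0.3,-0.37,0,0,0],[1,-0.06,0.5,-0.37,0,0,0],[1,-0.1,0.7,-0.37,0,0,0.02],[1,-0.13,0.9,-0.37,0,0,0.04],[1,-0.15,1,-0.37,0,0,0.06],[1,-0.15,1,-0.37,0,0,0.06]]' |tail -5; python3 go.py 0.54 -0.27 0.43 91
```

```text
time: 27.55
ee_pos: [0.4869, 0.3195, 0.3212]
ee_pos: [0.515, 0.0143, 0.4291]
eef_rot: [0.998, 0.055, -0.0, 0.0]
ft_force: [0.2, 0.6, -0.7]
width: 0.0672
grip_force: 12.0
[0.515  0.0143 0.4291] w 0.0672 [[-0.021, 0.951, -0.002], [0.0, 0.0, 0.044], 'other rz', np.float64(-1.456)] q7 [ 0.69  0.14 -0.9   1.36  0.11  1.7  -1.65]
```

```bash
python3 -m pendant '[[1,0,0.18,0,0,0,0.02],[1,0,0.38,0,0,0,0.044],[1,0,0.58,0,0,0,0.044],[1,0,0.78,0,0,0,0.044],[1,0,0.95,0,0,0,0.044],[1,0,1,0,0,0,0.044],[1,0,1,0,0,0,0.044]]' |tail -5; python3 go.py 0.6155 -0.362 0.13 91
```

```text
ee_pos: [0.55, -0.2799, 0.429]
eef_rot: [1.0, 0.012, -0.0, -0.001]
ft_force: [0.7, 1.1, -0.3]
width: 0.067
grip_force: 12.0
[ 0.55   -0.2799  0.429 ] w 0.067 [[0.212, 0.28, 0.996], [-0.001, 0.0, 0.003], 'other rz', np.float64(-1.497)] q7 [ 0.88  0.38 -0.72  1.09  0.25  1.76 -1.3 ]
```

```bash
python3 -m pendant '[[1,0.1,0.12,0,0,0,0],[1,0.21,0.28,0,0,0,0],[1,0.21,0.28,0.2,0,0,0],[1,0.21,0.28,0.4,0,0,0],[1,0.21,0.28,0.6,0,0,0],[1,0.21,0.28,0.8,0,0,0],[1,0.21,0.28,0.99,0,0,0],[1,0.21,0.28,0.99,0,0,0]]' |head -2;python3 -m pendant '[[1,0,0,0.1,0,0,0],[1,0,0,0.2,0,0,0],[1,0,0,0.27,0,0,0],[1,0,0,0.27,0,0,0],[1,0,0,0.27,0,0,0]]' |tail -5;  python3 go.py 0.6155 -0.362 0.024 91
```

```text
time: 30.42
ee_pos: [0.6129, -0.3599, 0.1289]
ee_pos: [0.6156, -0.3633, 0.0535]
eef_rot: [1.0, 0.012, 0.001, 0.001]
ft_force: [-0.6, -0.1, 0.1]
width: 0.0672
grip_force: 12.0
[ 0.6156 -0.3633  0.0535] w 0.0672 [[-0.001, -0.005, 0.098], [0.0, -0.001, 0.003], 'other rz', np.float64(-1.497)] q7 [ 0.88  0.76 -0.63  1.35  0.46  1.17 -1.34]
```

```bash
python3 -m pendant '[[1,0,-0.005,0.05,0,0,0],[1,0,-0.005,0.08,0,0,0],[1,0,-0.005,0.092,0,0,0],[1,0,-0.005,0.095,0,0,0],[1,0,-0.005,0.095,0,0,0]]' |tail -5;  python3 go.py 0.6155 -0.362 0.024 91
```

```text
ee_pos: [0.6141, -0.3616, 0.0233]
eef_rot: [1.0, 0.012, -0.0, -0.0]
ft_force: [-4.4, 2.1, 5.7]
width: 0.067
grip_force: 15.1
[ 0.6141 -0.3616  0.0233] w 0.067 [[0.004, 0.001, -0.002], [-0.0, 0.0, 0.003], 'other rz', np.float64(-1.497)] q7 [ 0.87  0.79 -0.62  1.37  0.47  1.13 -1.36]
```

Light contact with the floor. Release, rise, and head back for the small wheel.

```bash
python3 -m pendant '[[0,0,0,-0.003,0,0,0],[-0.75,0,0,-0.003,0,0,0],[-0.75,0,0,-0.003,0,0,0],[-0.75,0,0,-0.003,0,0,0],[-0.75,0,0,-0.15,0,0,0],[-0.75,0,0,-0.35,0,0,0],[-0.75,0,0,-0.55,0,0,0],[-0.75,0,0,-0.75,0,0,0]]' | tail -5; python3 -m pendant '[[-1,-0.02,0,-0.2,0,0,0],[-1,-0.08,0,-0.4,0,0,0],[-1,-0.15,-0.02,-0.63,0,0,0],[-1,-0.3,-0.1,-0.63,0,0,0],[-1,-0.3,-0.3,-0.63,0,0,0],[-1,-0.3,-0.5,-0.63,0,0,-0.03],[-1,-0.3,-0.7,-0.63,0,0,-0.06],[-1,-0.3,-0.85,-0.63,0,0,-0.09]]' | tail -5; python3 go.py 0.45 0.15 0.43 102
```

```text
ee_pos: [0.6142, -0.3617, 0.25]
eef_rot: [1.0, 0.012, 0.0, 0.0]
ft_force: [1.3, -0.8, 0.0]
width: 0.0763
grip_force: 0.0
ee_pos: [0.5182, -0.1061, 0.4373]
eef_rot: [0.994, 0.108, 0.0, 0.001]
ft_force: [0.1, -0.0, 0.6]
width: 0.0871
grip_force: 0.0
[ 0.5182 -0.1061  0.4373] w 0.0871 [[-0.039, -0.882, 0.023], [0.001, -0.0, 0.003], 'other rz', np.float64(-1.497)] q7 [ 0.87  0.17 -0.87  1.31  0.14  1.72 -1.34]
```

```bash
python3 -m pendant '[[-1,0,-0.2,0,0,0,0],[-1,-0.02,-0.4,0,0,0,0],[-1,-0.03,-0.6,0,0,0,0],[-1,-0.04,-0.75,0,0,0,0],[-1,-0.04,-0.88,0,0,0,0],[-1,-0.04,-0.88,0,0,0,0]]' | tail -5; python3 go.py 0.3725 0.229 0.17 102
```

```text
ee_pos: [0.4502, 0.1499, 0.4372]
eef_rot: [0.994, 0.109, 0.0, 0.0]
ft_force: [0.0, -1.0, 0.2]
width: 0.0874
grip_force: 0.0
[0.4502 0.1499 0.4372] w 0.0874 [[-0.197, -0.314, 0.891], [0.0, -0.0, 0.004], 'other rz', np.float64(-1.496)] q7 [ 0.66  0.03 -1.08  1.43  0.02  1.7  -1.77]
```

```bash
python3 -m pendant '[[-1,-0.05,-0.1,0.1,0,0,0],[-1,-0.1,-0.2,0.25,0,0,0],[-1,-0.15,-0.314,0.4,0,0,0],[-1,-0.197,-0.314,0.55,0,0,0],[-1,-0.197,-0.314,0.75,0,0,0],[-1,-0.197,-0.314,0.95,0,0,0],[-1,-0.197,-0.314,1,0,0,0],[-1,-0.197,-0.314,1,0,0,0]]' | tail -5; python3 go.py 0.3725 0.229 0.022 102
```

```text
ee_pos: [0.3734, 0.2256, 0.1359]
eef_rot: [0.994, 0.106, -0.001, -0.0]
ft_force: [0.3, 0.1, 0.3]
width: 0.0868
grip_force: 0.0
[0.3734 0.2256 0.1359] w 0.0868 [[0.0, -0.011, 0.38], [-0.001, 0.001, 0.001], 'other rz', np.float64(-1.499)] q7 [ 0.55  0.15 -1.24  2.02  0.15  1.08 -2.11]
```

```bash
python3 -m pendant '[[-1,0,-0.011,0.15,0,0,0],[-1,0,-0.011,0.3,0,0,0],[-1,0,-0.011,0.37,0,0,0],[-1,0,-0.011,0.375,0,0,0],[0,0,-0.011,0.375,0,0,0],[1,0,-0.011,0.375,0,0,0],[1,0,-0.011,0.375,0,0,0],[1,0,-0.011,0.375,0,0,0]]' 12; python3 go.py 0.40 0.2 0.43 102
```

```text
time: 36.42
ee_pos: [0.3735, 0.2294, 0.0248]
eef_rot: [0.994, 0.106, 0.001, 0.0]
ft_force: [0.1, -1.4, 4.5]
width: 0.0589
grip_force: 12.0
[0.3735 0.2294 0.0248] w 0.0589 [[0.067, 0.115, -1.351], [0.0, -0.0, 0.001], 'other rz', np.float64(-1.499)] q7 [ 0.33  0.39 -1.08  2.11  0.45  0.89 -2.37]
```

Gripped at 59 mm with the TCP at 0.0248, so the release height in the dish is about 0.029. Lift and carry it over.

```bash
python3 -m pendant '[[1,0,0,-0.1,0,0,0],[1,0,0,-0.25,0,0,0],[1,0,0,-0.45,0,0,0],[1,0.02,0.02,-0.65,0,0,0],[1,0.05,0.05,-0.85,0,0,0],[1,0.1,0.1,-1,0,0,0]]' | head -2
python3 -m pendant '[[1,0.05,0.05,-0.2,0,0,0],[1,0.15,0.15,-0.36,0,0,0],[1,0.25,0.3,-0.36,0,0,0],[1,0.3,0.5,-0.36,0,0,0],[1,0.3,0.7,-0.36,0,0,0.02],[1,0.3,0.9,-0.36,0,0,0.04],[1,0.3,1,-0.36,0,0,0.06],[1,0.3,1,-0.36,0,0,0.06]]' |tail -5; python3 go.py 0.538 -0.362 0.43 91
```

```text
time: 37.17
ee_pos: [0.4086, 0.207, 0.327]
ee_pos: [0.5599, -0.0702, 0.4317]
eef_rot: [0.999, 0.041, -0.0, -0.0]
ft_force: [0.7, 1.2, 0.0]
width: 0.0588
grip_force: 12.0
[ 0.5599 -0.0702  0.4317] w 0.0588 [[-0.152, 0.963, 0.005], [-0.0, 0.0, 0.031], 'other rz', np.float64(-1.469)] q7 [ 0.9   0.36 -1.18  1.22  0.34  1.77 -1.68]
```

```bash
python3 -m pendant '[[1,-0.05,0.2,0,0,0,0.03],[1,-0.1,0.4,0,0,0,0.03],[1,-0.2,0.6,0,0,0,0.03],[1,-0.3,0.78,0,0,0,0.03],[1,-0.37,0.93,0,0,0,0.03],[1,-0.37,0.963,0,0,0,0.03],[1,-0.37,0.963,0,0,0,0.03],[1,-0.37,0.963,0,0,0,0.03]]' |tail -5
python3 - <<'E'
from bench import optics,r
from meas import *
c=optics.camera("wrist"); s=r.read_state(); pickle.dump((c,s),open("w7.pkl","wb"))
cv2.imwrite("pics/c7.png",cv2.resize(c["pixels"][70:270,200:440],None,fx=2.5,fy=2.5,interpolation=1)[:,:,::-1])
E
python3 go.py 0.538 -0.362 0.13 91
```

```text
ee_pos: [0.4752, -0.3626, 0.4328]
eef_rot: [1.0, 0.014, 0.0, -0.0]
ft_force: [0.0, 0.5, -0.3]
width: 0.0588
grip_force: 12.0
[ 0.475  -0.3628  0.4328] w 0.0589 [[0.209, 0.003, 1.01], [0.0, -0.0, 0.005], 'other rz', np.float64(-1.495)] q7 [ 1.3   0.42 -1.09  1.13  0.38  1.79 -1.21]
```

View pics/c7.png

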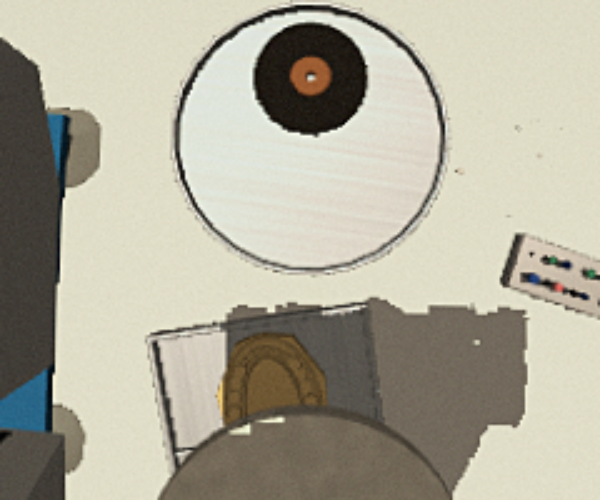

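c7: the large wheel lies flat in the far half of the dish at (310,77), with the near half free. Lowering the small wheel there.

```bash
python3 -m pendant '[[1,0.1,0.003,0,0,0,0],[1,0.208,0.003,0.1,0,0,0],[1,0.208,0.003,0.3,0,0,0],[1,0.208,0.003,0.5,0,0,0],[1,0.208,0.003,0.7,0,0,0],[1,0.208,0.003,0.9,0,0,0],[1,0.208,0.003,1,0,0,0],[1,0.208,0.003,1,0,0,0]]' |head -2;python3 -m pendant '[[1,0,0,0.1,0,0,0],[1,0,0,0.2,0,0,0],[1,0,0,0.26,0,0,0],[1,0,0,0.26,0,0,0],[1,0,0,0.26,0,0,0]]' |tail -5;  python3 go.py 0.538 -0.362 0.0285 91
```

```text
time: 40.22
ee_pos: [0.5357, -0.3631, 0.1307]
ee_pos: [0.5373, -0.3649, 0.0561]
eef_rot: [1.0, 0.012, 0.001, 0.001]
ft_force: [-0.1, 0.8, 0.4]
width: 0.0589
grip_force: 12.0
[ 0.5373 -0.3649  0.0561] w 0.0589 [[0.002, -0.01, 0.092], [0.001, -0.001, 0.003], 'other rz', np.float64(-1.497)] q7 [ 1.18  0.74 -0.94  1.54  0.63  1.18 -1.42]
```

```bash
python3 -m pendant '[[1,0.002,-0.01,0.04,0,0,0],[1,0.002,-0.01,0.07,0,0,0],[1,0.002,-0.01,0.085,0,0,0],[1,0.002,-0.01,0.088,0,0,0],[1,0.002,-0.01,0.088,0,0,0]]' |tail -5;  python3 go.py 0.538 -0.362 0.0285 91
```

```text
ee_pos: [0.5369, -0.3615, 0.0283]
eef_rot: [1.0, 0.012, -0.0, -0.0]
ft_force: [-3.2, 1.9, 5.3]
width: 0.0588
grip_force: 12.0
[ 0.5369 -0.3615  0.0283] w 0.0588 [[0.004, 0.002, -0.001], [-0.0, 0.0, 0.003], 'other rz', np.float64(-1.497)] q7 [ 1.17  0.77 -0.92  1.56  0.65  1.14 -1.44]
```

```bash
python3 -m pendant '[[0,0,0,0,0,0,0],[-0.7,0,0,0,0,0,0],[-0.7,0,0,0,0,0,0],[-0.7,0,0,0,0,0,0],[-0.7,0,0,-0.15,0,0,0],[-0.7,0,0,-0.35,0,0,0],[-0.7,0,0,-0.55,0,0,0],[-0.7,0,0,-0.75,0,0,0]]' | tail -5; python3 -m pendant '[[-0.7,0,0,-0.2,0,0,0],[-0.7,0,0,-0.4,0,0,0],[-0.7,-0.15,0,-0.6,0,0,0],[-0.7,-0.3,0,-0.6,0,0,0],[-0.7,-0.4,0,-0.6,0,0,0],[-0.7,-0.4,0,-0.6,0,0,0],[-0.7,-0.4,0,-0.6,0,0,0]]' | tail -5
python3 - <<'E'
from bench import optics,r
from meas import *
c=optics.camera("wrist"); t=optics.camera("top"); print(r.read_state()["time"])
w=np.zeros((600,780,3),np.uint8); a=cv2.resize(c["pixels"][0:270,180:480],(480,432)); w[:432,:480]=a
b=cv2.resize(t["pixels"][120:330,160:310],(300,420)); w[:420,480:]=b
cv2.imwrite("pics/c8.png",w[:,:,::-1])
E
```

```text
ee_pos: [0.5367, -0.3616, 0.2549]
eef_rot: [1.0, 0.012, 0.0, 0.0]
ft_force: [0.8, -0.8, -0.1]
width: 0.0741
grip_force: 0.0
ee_pos: [0.4173, -0.3643, 0.4329]
eef_rot: [1.0, 0.012, 0.0, 0.0]
ft_force: [0.5, 0.0, 0.1]
width: 0.074
grip_force: 0.0
43.45
```

View pics/c8.png

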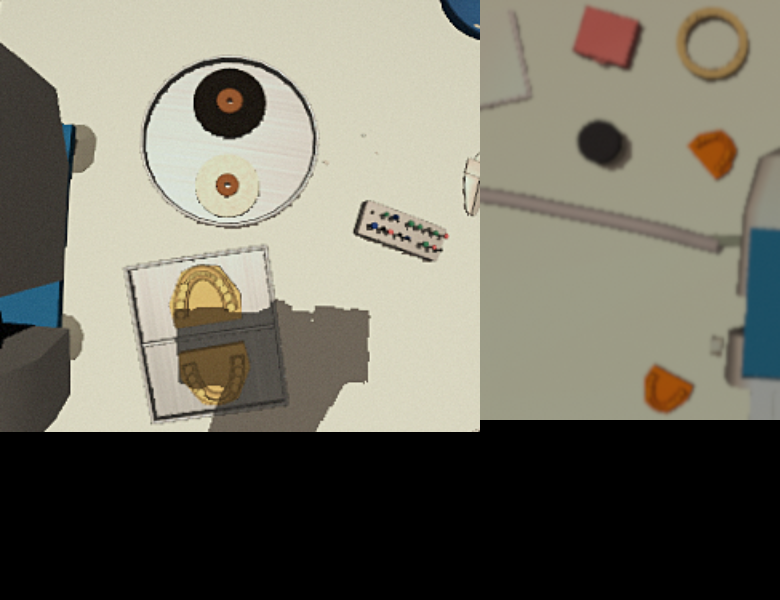

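c8: both wheels lie flat side by side in the dish at (230,101) and (227,185), and both casts lie in the tray either side of the rib. The bur stand, jar and look-alikes appear undisturbed. The arm is clear, so I'm handing in.

```bash
python3 -c "
from bench import r
print(r.close_job())"
```

```text
the job is handed in; nothing more can be done
None
```

The job is handed in: both casts lie flat in the tray, one on each side of the rib, and both wheels lie flat side by side in the dish; the arm took about 43 s and did not touch the bur stand, wax jar or look-alikes.

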